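# Index the inspection camera over the red-capped filter cassette

## Robot

A 6-joint arm with a two-finger parallel gripper is mounted at the origin on a cart in front of the work surface, level with it; the furniture and walls round the work are solid. World frame = base frame: x ahead of the robot, y to its left, z up, the work surface at z = 0. Lengths are in m, angles in rad, forces in N, time in s.
With the tool pointing down it reaches from about 0.275 to 1 m from the base axis. Payload 8.4 kg.
Tool frame: the origin (TCP) lies midway between the tips of the shut fingers; the grasp point (between the pads) lies 19 mm behind it; z points along the fingers, y is the line along which they close (so a half turn about z gives the same grasp; the last joint's range is limited). The gripper opens to 85 mm and grips with 20 to 120 N. Pads are 22 mm wide; open, the fingers measure 114 mm over their backs; the gripper's body (76 mm by 85 mm) begins 54 mm behind the grasp point. The pads swing forward as they close: fully open they stand 13 mm farther back than shut.
Start: joints at [1.235, 0.353, 1.633, -0, 1.155, -0.002], TCP at [0.205, 0.591, 0.231] pointing down, gripper open.
Joint ranges: [-2.63, 2.63], [-0.92, 2.1], [0.06, 2.66], [-1.3, 4.44], [0, 2.69], [-3.02, 3.02]. Speed limits (rad/s): [2.22, 2.22, 2.79, 3.14, 3.14, 3.14].

## Interface

Orientations are given as a unit quaternion [x, y, z, w].
In Python, from workcell import bot, claw, kinematics, optics, ticket, spotter gives the robot as it stands. Calls block until the motion is done:
- bot.reach(position, orientation): joint-space move of the TCP to a pose.
- bot.servo_line(position, ori=None, velocity=0.15): straight line of the TCP; ori=None keeps the orientation; velocity is the mean speed in m/s.
- bot.goto_joints(angles): joint-space move.
- claw.move_gripper(opening, strength=None): finger opening in m; strength is the grip in N (None keeps the last); returns when the fingers have stopped.
- bot.dwell(seconds).
- kinematics.solve_ik(position, orientation): joint angles nearest the present ones, or None.
- optics.read_camera(name): name is "scene" or "top" or "wrist"; returns a dict with "frame" (400x640x3 uint8, red, green, blue), "intrinsics" (3x3 intrinsics, pixels), "view" (4x4, takes a point from world to camera coordinates). Camera axes: x right, y down, z forward; pixel columns grow to the right and rows downward; lengths in m; the calibration is good to about 2 mm. A picture is of the moment at which its call begins. There is no depth.
A pose or a line that the arm cannot do raises bot.IKError and nothing moves.
- ticket.hand_in(): hands the job in; it is judged then, once.
Trained networks look in a picture, given as the dict that the camera call returned (one of the last four; its "shot" number tells which), for a name from the list of things; names that differ only in an ending like _2 or _b are one class to them, and where a whole thing is asked for, a point or a joint stands for the part that bears it (a point fixed in the world has none). Each returns a list of dicts, best first, with "score" (0 to 1); they miss things now and then, are a little off and sometimes report something else, mostly with a low value. They report only what shows in the picture. A call takes as long as a camera call.
- spotter.silhouettes(picture, thing): "mask" (400x640 bool, what is visible of it) and "uv" ([column, row] in pixels, amid what is visible of it).
Readings, each from a call of its own:
- bot.read_time_s(): time.
- bot.read_joint_pos(): joint angles.
- bot.read_joint_vel(): joint speeds.
- bot.read_joint_efforts(): joint torques, N m.
- bot.read_position(): TCP position.
- bot.read_orientation(): TCP orientation.
- bot.read_wrist_force(): force on the tool from outside, world axes, zero at the start.
- bot.read_ft_torque(): the same for the moment, N m.
- bot.read_gripper_width(): finger opening in m.
- bot.read_grip_force(): force on a finger pad.
Only numpy, scipy, OpenCV 4.12 (cv2) and the standard library are available. Lean on these libraries where they do the work, as an engineer would, in place of code of your own. Each camera call takes 0.05 s, during which the arm holds its last target. There are 200 camera calls.

## Task

The inspection camera on the swing arm is locked over the white reference tile. Hook a fingertip under the orange pull ring of its spring index pin and lift the pin out of its hole, swing the arm one hole so that the camera stands over the filter cassette with the red cap, and let the pin drop fully home in that hole. Do not grip the ring or wrench it, and leave the cassettes and the things on the bench as they are.

Things in the scene. Friction and masses are not known exactly. Their poses are not given: they have to be found in the camera images.
- stand: Camera stand, fixed: black breadboard 260 x 275 x 12 mm with a steel pivot post. Origin on the worktop on the pivot's vertical axis, z up, axes along the board's edges; the board reaches from -130 to +130 mm in x and -225 to +50 mm in y; the arm points to -y at the start. Nests with one cassette each are 115 mm from the pivot at -66 and -114 degrees in this frame, the tile at -90.
- sector (a point): Top of the flat aluminium index sector (36 mm wide, 10 mm thick, on two pillars) at its middle hole, 90 mm above the worktop, 200 mm from the pivot axis. Five pin holes of 13 mm bore lie on that radius, 24 degrees (0.419 rad) apart. Frame as the stand's.
- tile (a point): Centre of the white round reference tile (33 mm) on the board, below the camera at the start, 16 mm above the worktop.
- swing_arm (a joint): Angle of the swing arm about the pivot, rad: 0 in the middle hole (start), positive counter-clockwise from above; holes at -0.838, -0.419, 0, 0.419, 0.838, stops at +-0.92. Level aluminium bar 30 mm wide, top 106 mm above the worktop, reaching 219 mm from the pivot; friction 0.08 N m. The pin has about 8 mrad play in a hole.
- index_pin (a joint): Height of the spring index pin, m: 0 fully home in a hole, 0.009 when its round nose slides on top of the sector, end stop at 0.020. A spring presses it down with 4 N at 0, 6.5 N at 0.010 and 9 N at 0.020. Let go between holes it rides on the sector and snaps into the next hole it comes to.
- pull_ring (a point): Centre of the orange pull ring fixed on the pin: 50 mm inside, 6 mm round bar. Frame turns with the arm: x level outward from the pivot along the arm, z up. Pin home: 154 mm above the worktop, 186 mm from the pivot. It leans back to the pivot by 30 degrees: its crown is 14 mm nearer the pivot and 24 mm higher, its foot 14 mm farther out and 24 mm lower. Enter from outside, pointing in and down.
- camera_axis (a point): Point on the camera's vertical viewing axis at the underside of its ring light (48 mm across), 66 mm above the worktop, 11 mm above the cassettes, 115 mm from the pivot axis; frame turns with the arm, x level outward. The black camera, 38 mm thick, stands up on the arm here to 142 mm above the worktop (plug on top 147).
- cassette_red: Loose filter cassette, white and blue disc 41 mm across, 40 mm high, with a RED cap; stands upright in one of the two nests. Origin at the centre of its underside, 15 mm above the worktop.
- cassette_blue: The same cassette with a BLUE cap, in the other nest. Origin at the centre of its underside.
- tweezers: Loose steel tweezers 120 mm long, 8 mm high, lying beside the board. Origin under their middle.
- vial: Loose vial with a red screw cap, 24 mm across, 46 mm high, standing beside the board. Origin at the centre of its underside.
- carton: Loose small carton 51 x 62 x 34 mm standing beside the board. Origin at the centre of its underside.

How it is judged:
By the outcome, as a careful person would: the job done as asked, in the order asked, and still so for the second after the job is handed in, with the robot touching nothing.
It also fails if it takes over 42 s, if anything falls off the work surface, if the arm or the gripper's body presses on something with over 40 N, if the wrist force passes 120 N, or if a joint passes its speed limit or range.

## Working session

There is one attempt and no reset: what is moved stays moved. The work goes in short steps, each a Python script; the robot and the scene stay as the last script left them, time stands still between calls to the robot, and variables do not carry over. Pictures are saved under pics/ and viewed, at most 10 in all, crops included, and the job is handed in when it is done.

```bash
ls; mkdir -p pics
cat > h.py <<'E'
from workcell import bot, claw, kinematics, optics, ticket, spotter
import numpy as np, cv2
def save(p,n): cv2.imwrite('pics/'+n,p['frame'][:,:,::-1])
E
python3 - <<'E'
from h import *
ims=[]
for c in ("scene","top"):
    p=optics.read_camera(c); ims.append(p['frame'])
    print(c,p['intrinsics'].tolist(),np.round(p['view'],4).tolist())
    for t in ("stand","tile","swing_arm","pull_ring","sector","cassette_red","cassette_blue","vial","carton","tweezers"):
        r=spotter.silhouettes(p,t)
        print(t,[(round(d['score'],2),np.round(d['uv']).tolist(),int(d['mask'].sum())) for d in r[:2]])
    save(p,c+'0.png')
print(bot.read_time_s())
E
```

```text
pics
workcell.py
scene [[420.11255718027405, 0.0, 323.1694305120449], [0.0, 420.11255718027405, 199.61344068687004], [0.0, 0.0, 1.0]] [[-0.7036, -0.7104, 0.0154, 0.4347], [-0.3097, 0.287, -0.9065, 0.2259], [0.6395, -0.6426, -0.422, 0.6913], [0.0, 0.0, 0.0, 1.0]]
stand [(0.65, [332.0, 225.0], 9384)]
tile [(0.81, [330.0, 228.0], 8774)]
swing_arm [(0.84, [332.0, 191.0], 1629)]
pull_ring [(0.67, [357.0, 165.0], 114)]
sector [(0.59, [329.0, 229.0], 9289)]
cassette_red [(0.78, [348.0, 221.0], 228), (0.62, [370.0, 253.0], 184)]
cassette_blue [(0.68, [329.0, 224.0], 9048)]
vial [(0.53, [371.0, 251.0], 194)]
carton [(0.81, [232.0, 252.0], 288)]
tweezers [(0.83, [311.0, 276.0], 327)]
top [[482.5691939592844, 0.0, 324.3746644331612], [0.0, 482.5691939592844, 205.01828571570624], [0.0, 0.0, 1.0]] [[-0.0034, -1.0, 0.0064, 0.1527], [-0.9952, 0.0028, -0.0981, 0.4991], [0.0981, -0.0067, -0.9952, 1.1052], [0.0, 0.0, 0.0, 1.0]]
stand [(0.9, [360.0, 188.0], 13459), (0.39, [368.0, 183.0], 1713)]
tile [(0.78, [365.0, 190.0], 13187)]
swing_arm [(0.87, [369.0, 185.0], 1741)]
pull_ring [(0.51, [410.0, 177.0], 179)]
sector [(0.79, [362.0, 189.0], 13438)]
cassette_red [(0.51, [370.0, 207.0], 218)]
cassette_blue [(0.58, [364.0, 166.0], 229)]
vial [(0.59, [372.0, 180.0], 1935), (0.43, [348.0, 258.0], 73)]
carton [(0.91, [272.0, 169.0], 677), (0.28, [412.0, 171.0], 202)]
tweezers []
1.1
```

Run:
```python
import cv2
a=cv2.imread('pics/top0.png')[100:290,230:480]; cv2.imwrite('pics/topc.png',cv2.resize(a,None,fx=3,fy=3,interpolation=cv2.INTER_CUBIC))
a=cv2.imread('pics/scene0.png')[120:310,200:450]; cv2.imwrite('pics/scenec.png',cv2.resize(a,None,fx=3,fy=3,interpolation=cv2.INTER_CUBIC))
```

```text
(no output)
```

View pics/topc.png

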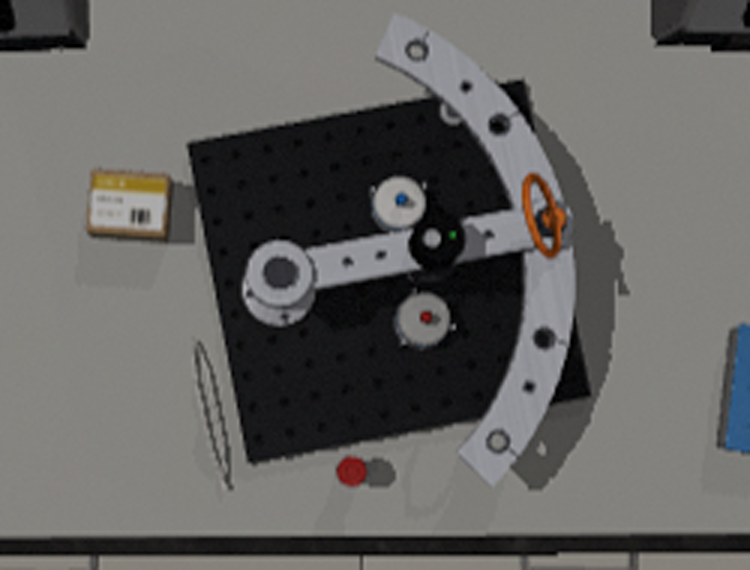

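View pics/scenec.png

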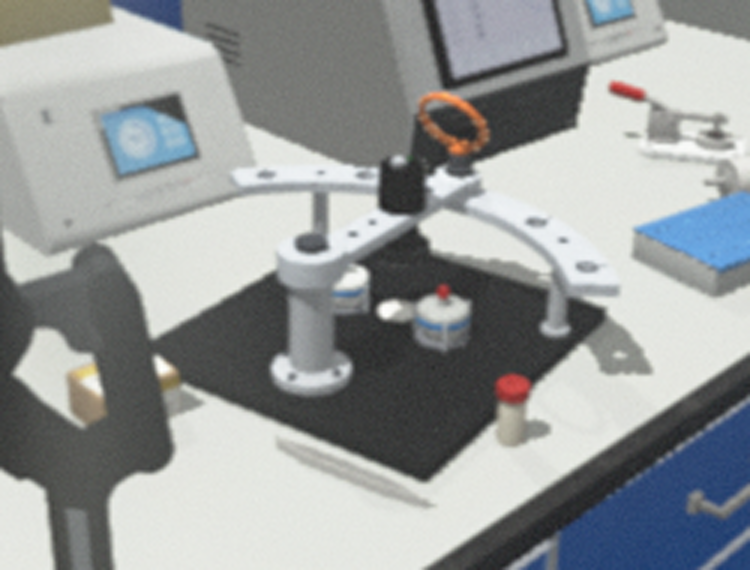

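The top view shows the arm pointing right (−y), with the blue cap above it at px (363,166) and the red cap below it at (372,206). Red is therefore at −114° and the arm must go to −0.419. The scene view shows the orange ring at (351,160), open and unobstructed. Next I'll fit the stand pose from the board corners and sector holes.

```bash
cat > fit.py <<'E'
from h import *
from scipy.optimize import least_squares
from scipy.spatial.transform import Rotation as R
def proj(p,P):
    c=(p['view']@np.c_[P,np.ones(len(P))].T)[:3]; q=p['intrinsics']@c; return (q[:2]/q[2]).T
def W(s,P):
    P=np.atleast_2d(P); c,n=np.cos(s[2]),np.sin(s[2]); return np.c_[s[0]+c*P[:,0]-n*P[:,1],s[1]+n*P[:,0]+c*P[:,1],P[:,2]]
E
python3 - <<'E'
from fit import *
pol=lambda r,a,z:[r*np.cos(np.radians(a)),r*np.sin(np.radians(a)),z]
M=np.array([[.13,.05,.012],[.13,-.225,.012],[-.13,-.225,.012],[-.13,.05,.012],pol(.2,-42,.09),pol(.2,-66,.09),pol(.2,-114,.09),pol(.2,-138,.09)])
top=np.array([[190,145],[525,82],[590,397],[250,463],[417,50],[500,124],[544,338],[498,440]])/3+[230,100]
# scene: holes (visible) 
Ms=np.array([pol(.2,-42,.09),pol(.2,-66,.09),pol(.2,-114,.09),pol(.2,-138,.09),[-.13,.05,.012],[-.13,-.225,.012]])
sc=np.array([[266,175],[368,175],[537,222],[587,267],[428,480],[605,313]])/3+[200,120]
pt=optics.read_camera('top'); ps=optics.read_camera('scene')
f=lambda s:np.r_[(proj(pt,W(s,M))-top).ravel(),(proj(ps,W(s,Ms))-sc).ravel()]
for fn in (lambda s:f(s)[:16],lambda s:f(s)[16:],f):
    r=least_squares(fn,[.55,.1,0],loss='soft_l1'); print(r.x.round(4),np.round(r.fun,1))
s=r.x; np.save('s.npy',s)
# check ring & caps predictions vs detections
a=-np.pi/2; Q=[pol(.186,-90,.154),pol(.115,-114,.055),pol(.115,-66,.055)]
print(W(s,Q).round(3),proj(pt,W(s,Q)),proj(ps,W(s,Q)))
# IK scan: d in&down by tilt, both finger rolls
for ang in (0,-24):
  for tilt in (15,30,45):
    t=s[2]+np.radians(-90+ang); e=np.array([np.cos(t),np.sin(t),0]); k=np.radians(tilt)
    z=-np.cos(k)*e-np.array([0,0,np.sin(k)]); tan=np.array([-np.sin(t),np.cos(t),0])
    for nm,y in (('tan',tan),('-tan',-tan),('up',np.cross(z,tan)),('-up',-np.cross(z,tan))):
        q=R.from_matrix(np.c_[np.cross(y,z),y,z]).as_quat()
        c=W(s,[pol(.186,-90+ang,.154)])[0]
        print(ang,tilt,nm,[None if j is None else np.round(j,2).tolist() for j in (kinematics.solve_ik(c+z*b,q) for b in (-.10,.015))])
E
```

```text
[0.5211 0.154  0.187 ] [-1.  -1.  -0.3 -1.1  0.7  0.1 -0.7  0.3  0.3  0.   0.   0.2  0.4  0.2
  0.2  0.5]
[0.5166 0.1594 0.1872] [-0.2  0.4 -1.1  0.5  0.   0.6  0.6  0.8 -0.4 -2.4  1.1 -1.2]
[0.5208 0.1545 0.1865] [-1.2 -0.9 -0.5 -0.9  0.5  0.3 -0.9  0.4  0.1  0.2 -0.2  0.4  0.2  0.4
 -0.   0.7  0.3 -0.6 -0.8 -0.4 -0.  -0.5  0.4 -0.5 -0.3 -4.4  1.  -2.4]
[[ 0.555 -0.028  0.154]
 [ 0.494  0.043  0.055]
 [ 0.586  0.06   0.055]] [[410.7035969  172.07552398]
 [372.15606351 205.83972585]
 [364.07826832 165.99274233]] [[351.0896054  160.20930967]
 [348.39966884 215.07203575]
 [314.99647369 204.51510569]]
0 15 tan [[-0.62, 0.91, 1.39, 0.8, 1.92, -0.99], [-0.51, 0.87, 1.59, 0.86, 1.76, -1.05]]
0 15 -tan [[-0.62, 0.91, 1.39, 0.8, 1.92, 2.15], [-0.51, 0.87, 1.59, 0.86, 1.76, 2.09]]
0 15 up [[-0.62, 0.91, 1.39, 0.8, 1.92, 0.58], [-0.51, 0.87, 1.59, 0.86, 1.76, 0.52]]
0 15 -up [[-0.62, 0.91, 1.39, 0.8, 1.92, -2.56], [-0.51, 0.87, 1.59, 0.86, 1.76, -2.63]]
0 30 tan [[-0.58, 0.74, 1.47, 0.69, 1.76, -0.94], [-0.47, 0.74, 1.64, 0.76, 1.58, -0.99]]
0 30 -tan [[-0.58, 0.74, 1.47, 0.69, 1.76, 2.21], [-
[... 939 characters left out ...]
0.52, 1.92, 0.82, 1.5, -0.99], [-0.64, 0.57, 2.03, 0.97, 1.31, -1.06]]
-24 30 -tan [[-0.8, 0.52, 1.92, 0.82, 1.5, 2.15], [-0.64, 0.57, 2.03, 0.97, 1.31, 2.08]]
-24 30 up [[-0.8, 0.52, 1.92, 0.82, 1.5, 0.58], [-0.64, 0.57, 2.03, 0.97, 1.31, 0.51]]
-24 30 -up [[-0.8, 0.52, 1.92, 0.82, 1.5, -2.56], [-0.64, 0.57, 2.03, 0.97, 1.31, -2.63]]
-24 45 tan [[-0.69, 0.33, 1.94, 0.71, 1.35, -0.79], [-0.54, 0.43, 2.05, 0.84, 1.13, -0.86]]
-24 45 -tan [[-0.69, 0.33, 1.94, 0.71, 1.35, 2.35], [-0.54, 0.43, 2.05, 0.84, 1.13, 2.28]]
-24 45 up [[-0.69, 0.33, 1.94, 0.71, 1.35, 0.78], [-0.54, 0.43, 2.05, 0.84, 1.13, 0.71]]
-24 45 -up [[-0.69, 0.33, 1.94, 0.71, 1.35, -2.36], [-0.54, 0.43, 2.05, 0.84, 1.13, -2.44]]
```

The fit residuals are under about 2 mm, and the predicted ring projection, (411,172) top and (351,160) scene, matches the pictures. I'll move over high to the pre-entry pose and check it.

```bash
cat >> fit.py <<'E'
try: s=np.load('s.npy')
except Exception: pass
def pose(phi,lift=0,back=0,up=0,tilt=30,lat=0):
    """TCP pose: arm angle phi, pin height lift (world z), back along entry axis, up along finger-normal"""
    t=s[2]-np.pi/2+phi; k=np.radians(tilt); e=np.array([np.cos(t),np.sin(t),0]); tan=np.array([-np.sin(t),np.cos(t),0])
    z=-np.cos(k)*e-np.array([0,0,np.sin(k)]); y=np.cross(z,tan)
    c=np.r_[s[:2],0]+.186*e+[0,0,.154+lift]
    return c-back*z-up*y*np.sign(y[2])*-1*-1*-1 if False else c-back*z+up*y*np.sign(y[2])+lat*tan, R.from_matrix(np.c_[np.cross(y,z),y,z]).as_quat()
E
sed -i 's/return c-back\*z-up.* if False else /return /' fit.py
python3 - <<'E'
from fit import *
claw.move_gripper(0.0)
j=[1.235,-.2,1.633,0,1.155,0]; bot.goto_joints(j); print(bot.read_position(),bot.read_time_s())
bot.reach(*pose(0,lift=.2,back=.15)); print(bot.read_position(),bot.read_time_s())
bot.reach(*pose(0,back=.07)); print(bot.read_position(),pose(0,back=.07)[0],bot.read_time_s(),bot.read_wrist_force())
A=[]
for c in ('scene','top','wrist'):
    p=optics.read_camera(c); A.append(p['frame'])
    if c!='wrist': print(c,proj(p,np.array([bot.read_position(),pose(0)[0]])).round(1))
a=A[0][90:260,250:480]; b=A[1][100:270,300:530]; 
o=np.vstack([np.hstack([cv2.resize(a,(400,296)),cv2.resize(b,(400,296))]),np.hstack([cv2.resize(A[2],(474,296)),np.zeros((296,326,3),np.uint8)])])
cv2.imwrite('pics/pre.png',o[:,:,::-1])
E
```

```text
[0.18479582 0.53403854 0.56728616] 3.2583
[ 0.57959822 -0.15489299  0.42943034] 6.1333
[ 0.56747646 -0.08828955  0.19033276] [ 0.56650897 -0.08784247  0.189     ] 7.1167 [ 0.32601587  0.88330724 -0.66631425]
scene [[364.4 139.3]
 [351.1 160.2]]
top [[443.9 162.9]
 [410.7 172.1]]
```

View pics/pre.png

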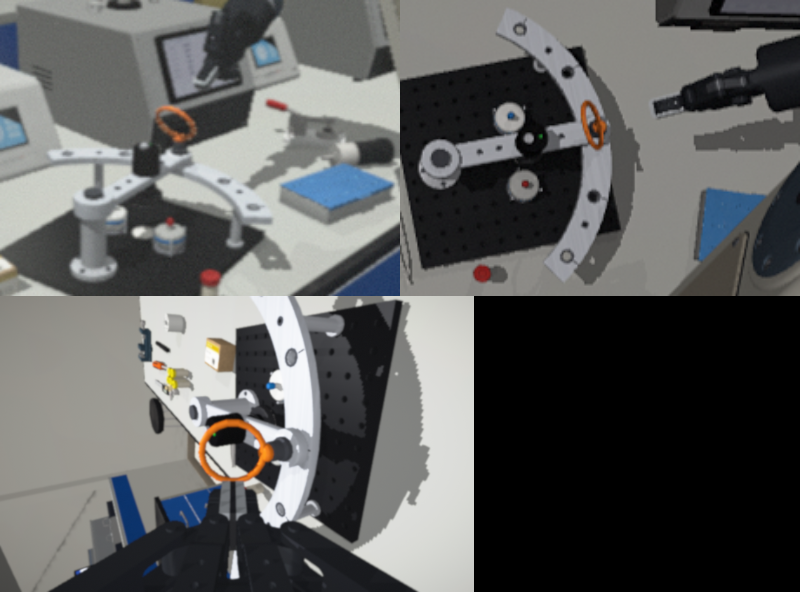

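The pre-entry picture shows the fingers outside the ring and aligned with it; in the wrist view (lower left panel) the ring is at panel (235,450) above the finger line at x≈232. I'll measure the ring centre in all cameras by colour and compare it with the prediction before entering.

Run:
```python
from fit import *
th=np.linspace(0,2*np.pi,60)
c,q=pose(0); m=R.from_quat(q).as_matrix()
N=lambda c,r:c+r*(np.outer(np.cos(th),m[:,0])+np.outer(np.sin(th),m[:,1]))
obs=[]
for n in ('scene','top','wrist'):
    p=optics.read_camera(n); h=cv2.cvtColor(p['frame'],cv2.COLOR_RGB2HSV)
    mk=cv2.inRange(h,(5,150,90),(18,255,255)); u0=proj(p,N(c,.028)); b=np.r_[u0.min(0)-12,u0.max(0)+12].astype(int)
    z=np.zeros_like(mk); z[max(b[1],0):b[3],max(b[0],0):b[2]]=1; mk*=z
    pts=cv2.findNonZero(mk)[:,0].astype(float); obs.append((p,pts))
    print(n,len(pts),'obs box',pts.min(0),pts.max(0),'pred',proj(p,N(c,.031)).min(0).round(1),proj(p,N(c,.031)).max(0).round(1))
# fit centre: mask pixels vs. predicted ring band (distance to rings centre line)
from scipy.spatial import cKDTree
def res(d,o):
    out=[]
    for p,pts in o:
        t=cKDTree(pts); f=1 if len(pts)<1500 else .4
        out.append(t.query(proj(p,N(c+d,.0252)))[0]*f); out.append(t.query(proj(p,N(c+d,.0308)))[0]*f)
        k=cKDTree(np.vstack([proj(p,N(c+d,r)) for r in (.026,.028,.030)])); out.append(np.minimum(k.query(pts[::max(1,len(pts)//120)])[0],6)*f)
    return np.concatenate(out)
for o in (obs,obs[:2],obs[2:]):
    r=least_squares(res,[0,0,0.],args=(o,),diff_step=1e-2,x_scale=.001,loss='soft_l1',method='trf') if 0 else __import__('scipy.optimize').optimize.minimize(lambda d:(res(d*1e-3,o)**2).mean(),[0,0,0.],method='Nelder-Mead',options=dict(initial_simplex=[[0,0,0],[3,0,0],[0,3,0],[0,0,3]]))
    print('offset mm world',r.x.round(1),'in tool xyz',(m.T@r.x).round(1),r.fun)
```

```text
scene 55 obs box [342. 152.] [360. 170.] pred [339.7 150.7] [362.7 169.4]
top 150 obs box [404. 158.] [418. 185.] pred [404.8 157.6] [416.4 186.5]
wrist 2292 obs box [268. 166.] [368. 250.] pred [268.1 168.4] [361.7 255.9]
offset mm world [1.8 0.9 0.4] in tool xyz [ 1.9 -0.6  0.3] 1.951646813890604
offset mm world [1.9 0.9 0.4] in tool xyz [ 2.  -0.6  0.3] 2.7536507934382244
offset mm world [ 0.4  2.6 -0.7] in tool xyz [ 0.9 -0.6  2.5] 0.4589322314448453
```

Run:
```python
from fit import *
f0=bot.read_wrist_force()
for b in (.02,0,-.012):
    p,q=pose(0,back=b,lat=.0015); bot.servo_line(p,q,velocity=.06); d=bot.read_wrist_force()-f0; print('in',b,d.round(2))
    if np.linalg.norm(d)>6: raise SystemExit('contact')
f0=bot.read_wrist_force(); np.save('f0.npy',f0)
for l in np.arange(.003,.0121,.0015):
    p,q=pose(0,lift=l,back=-.012,lat=.0015); bot.servo_line(p,q,velocity=.02); d=bot.read_wrist_force()-f0
    print('up',round(l,4),d.round(2),bot.read_position().round(4)[2],round(p[2],4))
    if d[2]<-3: break
print(bot.read_time_s())
```

```text
in 0.02 [-0.06  0.96  0.47]
in 0 [-0.75  0.55  0.48]
in -0.012 [-1.28 -0.58  0.76]
up 0.003 [1.44 0.08 0.27] 0.1513 0.151
up 0.0045 [1.03 1.54 0.23] 0.1526 0.1525
up 0.006 [1.14 0.66 0.74] 0.1541 0.154
up 0.0075 [ 1.17  0.88 -1.1 ] 0.1556 0.1555
up 0.009 [ 1.19  0.94 -0.18] 0.1571 0.157
up 0.0105 [ 0.11  1.   -0.41] 0.1586 0.1585
up 0.012 [ 0.86  1.58 -1.22] 0.1601 0.16
11.0333
```

Run:
```python
from fit import *
f0=np.load('f0.npy')
def F(): 
    v=[]
    for _ in range(5): v.append(bot.read_wrist_force()); bot.dwell(.01)
    return np.mean(v,0)-f0
for l in np.arange(.0135,.0246,.0015):
    p,q=pose(0,lift=l,back=-.012,lat=.0015); bot.servo_line(p,q,velocity=.02); d=F()
    print('up',round(l,4),d.round(2),bot.read_position().round(4)[2],round(p[2],4))
    if d[2]<-3: break
print(bot.read_time_s())
a=optics.read_camera('scene'); b=optics.read_camera('wrist')
o=np.hstack([cv2.resize(a['frame'][100:220,290:430],(400,343)),cv2.resize(b['frame'][90:330,180:460],(400,343))]); cv2.imwrite('pics/c1.png',o[:,:,::-1])
```

```text
up 0.0135 [ 0.43  1.06 -0.59] 0.1616 0.1615
up 0.015 [0.47 1.26 0.1 ] 0.163 0.163
up 0.0165 [ 0.89  0.71 -0.35] 0.1645 0.1645
up 0.018 [ 1.08  0.9  -0.42] 0.1661 0.166
up 0.0195 [ 0.35  1.26 -0.2 ] 0.1675 0.1675
up 0.021 [ 0.83 -0.39 -2.53] 0.1688 0.169
up 0.0225 [ 0.72 -0.73 -5.2 ] 0.1702 0.1705
13.075
```

View pics/c1.png

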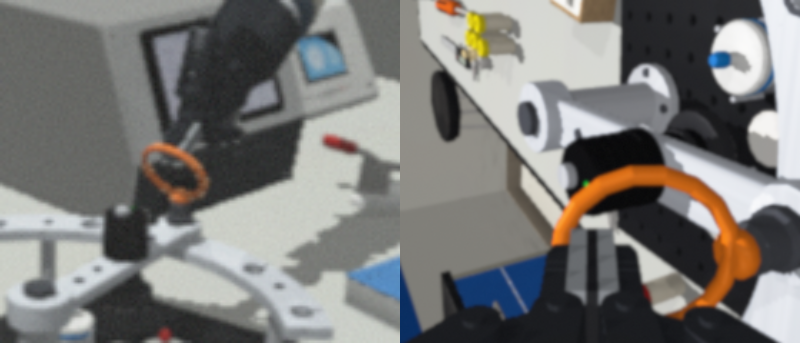

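Contact is under the crown at lift ≈0.0205, with the spring taking load, and the ring is resting on the fingertip. I'll lift about 13.5 mm more and swing along the arc.

```bash
cat >> fit.py <<'E'
def F(n=4):
    f0=np.load('f0.npy'); v=[]
    for _ in range(n): v.append(bot.read_wrist_force()); bot.dwell(.01)
    return np.mean(v,0)-f0
def go(phi,l,v=.05,lat=.0015):
    p,q=pose(phi,lift=l,back=-.012,lat=lat); bot.servo_line(p,q,velocity=v); d=F()
    t=s[2]-np.pi/2+phi; print(round(phi,3),round(l,4),'rad %.1f tan %.1f z %.1f'%(d[0]*np.cos(t)+d[1]*np.sin(t),-d[0]*np.sin(t)+d[1]*np.cos(t),d[2])); return d
E
python3 - <<'E'
from fit import *
for l in (.027,.0315,.036): d=go(0,l,.04)
if not -16<d[2]<-5: raise SystemExit('no load')
for a in np.linspace(0,-.419,7)[1:]:
    d=go(a,.036,.07)
    if np.linalg.norm(d)>20: raise SystemExit('force')
print(bot.read_time_s())
a=optics.read_camera('scene'); b=optics.read_camera('top')
np.savez('post.npz',a=a['frame'],b=b['frame'])
o=np.hstack([cv2.resize(a['frame'][110:250,270:430],(400,350)),cv2.resize(b['frame'][110:250,310:470],(400,350))]); cv2.imwrite('pics/c2.png',o[:,:,::-1])
E
```

```text
0 0.027 rad 0.7 tan 0.9 z -5.8
0 0.0315 rad 1.1 tan 1.4 z -7.2
0 0.036 rad 1.6 tan 1.4 z -8.5
-0.07 0.036 rad 1.2 tan 0.8 z -8.5
-0.14 0.036 rad 2.0 tan 0.7 z -8.2
-0.21 0.036 rad 2.2 tan 0.8 z -8.7
-0.279 0.036 rad 2.3 tan 0.6 z -8.6
-0.349 0.036 rad 3.8 tan 1.0 z -8.9
-0.419 0.036 rad 4.7 tan 0.5 z -8.5
16.2
```

View pics/c2.png

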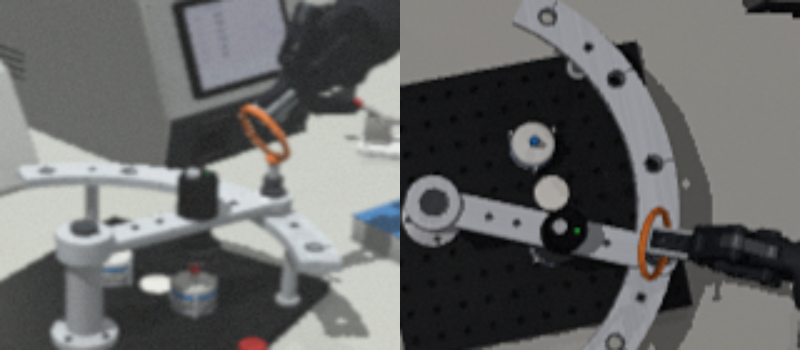

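The arm has swung one hole and the camera is over the red cassette: the arm covers it in the top view, with the uncovered tile at panel (552,192). I'll lower the pin and watch whether the load persists below the sector height (l≈0.031).

Run:
```python
from fit import *
for l in (.033,.031,.029,.027,.025,.023): go(-.419,l,.03)
print(bot.read_time_s())
```

```text
-0.419 0.033 rad 5.2 tan 0.9 z -7.7
-0.419 0.031 rad 5.4 tan -0.0 z -6.9
-0.419 0.029 rad 5.2 tan 0.3 z -6.8
-0.419 0.027 rad 4.8 tan 0.4 z -6.1
-0.419 0.025 rad 6.0 tan -0.2 z -6.1
-0.419 0.023 rad 6.1 tan -0.4 z -5.6
18.0
```

Run:
```python
from fit import *
for l in (.0215,.020,.016,.010): go(-.419,l,.03)
print(bot.read_time_s())
a=optics.read_camera('scene'); b=optics.read_camera('wrist')
o=np.hstack([cv2.resize(a['frame'][110:250,270:430],(400,350)),cv2.resize(b['frame'][90:330,180:460],(400,350))]); cv2.imwrite('pics/c3.png',o[:,:,::-1])
```

```text
-0.419 0.0215 rad 6.5 tan -0.6 z -3.3
-0.419 0.02 rad 2.0 tan 1.1 z -0.3
-0.419 0.016 rad -1.3 tan 0.4 z 0.1
-0.419 0.01 rad -1.5 tan 0.4 z -0.2
19.2667
```

View pics/c3.png

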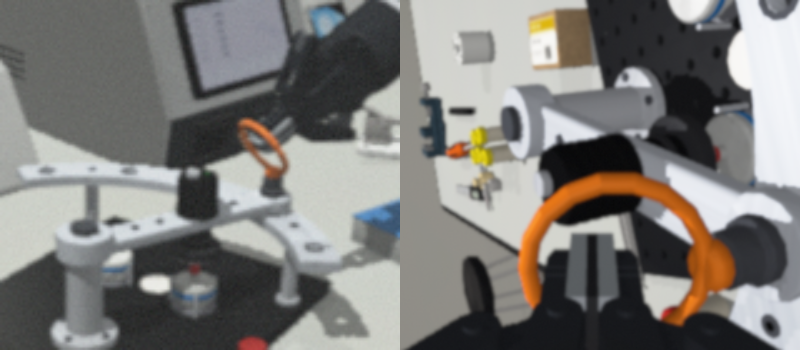

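The load vanished at l≈0.0205, the same as the home contact, and the ring now sits lower with its pin collar on the arm at panel (272,185). I'll withdraw along the finger axis and verify the ring height.

Run:
```python
from fit import *
go(-.419,.004,.05)
p,q=pose(-.419,lift=.004,back=.09,lat=.0015); bot.servo_line(p,q,velocity=.08); print(F())
p,q=pose(-.419,lift=.12,back=.15); bot.reach(p,q)
th=np.linspace(0,2*np.pi,60); from scipy.optimize import minimize
from scipy.spatial import cKDTree
obs=[]; fr=[]
for n in ('scene','top'):
    p=optics.read_camera(n); fr.append(p['frame']); h=cv2.cvtColor(p['frame'],cv2.COLOR_RGB2HSV)
    mk=cv2.inRange(h,(5,150,90),(18,255,255)); c=proj(p,pose(-.419)[0][None])[0].astype(int); z=np.zeros_like(mk); z[c[1]-25:c[1]+25,c[0]-25:c[0]+25]=1
    obs.append((p,cv2.findNonZero(mk*z)[:,0].astype(float)))
def cost(v):
    c,q=pose(v[0]*.01,lift=v[1]*1e-3); m=R.from_quat(q).as_matrix(); e=0
    N=lambda r:c+r*(np.outer(np.cos(th),m[:,0])+np.outer(np.sin(th),m[:,1]))
    for p,pts in obs:
        for r in (.0252,.0308): e+=(cKDTree(pts).query(proj(p,N(r)))[0]**2).mean()
        e+=(np.minimum(cKDTree(np.vstack([proj(p,N(r)) for r in (.026,.028,.030)])).query(pts)[0],6)**2).mean()
    return e
r=minimize(cost,[-41.9,2],method='Nelder-Mead',options=dict(initial_simplex=[[-41.9,0],[-38,0],[-41.9,5]])); print('angle',r.x[0]*.01,'pin mm',r.x[1],r.fun)
print(bot.read_time_s())
o=np.hstack([cv2.resize(fr[0][110:290,220:430],(400,343)),cv2.resize(fr[1][90:290,260:493],(400,343))]); cv2.imwrite('pics/c4.png',o[:,:,::-1])
```

```text
-0.419 0.004 rad -1.2 tan 1.1 z -0.2
[ 0.9266258   0.99503532 -0.76813   ]
angle -0.4021900287574086 pin mm 0.1958483302901778 30.26897076624909
21.8917
```

View pics/c4.png

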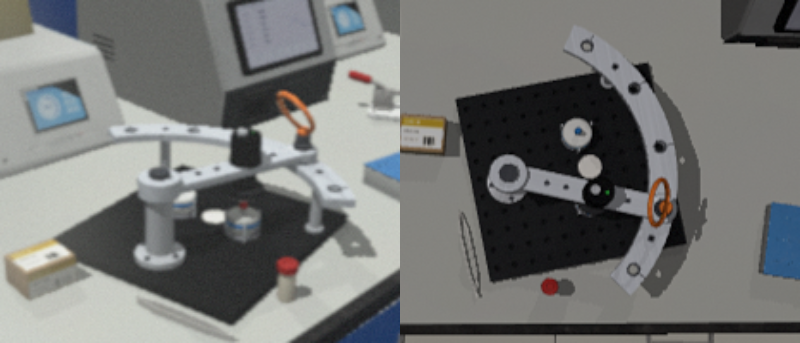

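The arm is in the red-cap hole, with the ring at panel (658,200) in the top view. The fit gives a pin height of about 0.2 mm, so it is home. The cassettes and bench items look untouched and the robot is clear.

```bash
python3 -c "
from h import *
print(ticket.hand_in())"
```

```text
the job is handed in; nothing more can be done
None
```

The job is handed in: the pin was lifted by its ring with the fingertips, the arm swung one hole so the camera stands over the red-cap cassette, and the pin dropped home there (fitted pin height about 0.2 mm) at about 22 s of the 42 s, with the robot clear and the bench items looking untouched.

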